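Light the stationery tin, put its covered clip tray back and lift off the cover

TASK

First swivel and tilt the desk lamp's head so that its beam points at the middle of the open stationery tin. Then pick up the clip tray with its cover still on, so that nothing spills, lower the two together into the tin until the tray is fully home, and lift off the cover alone, leaving the tray seated and undisturbed. Finish while holding the cover level in the air about 10 cm above the tray; do not push the tin away or disturb the mug, the plant and the stapler.

Things in the scene. Friction and masses are not known exactly. Their poses are not given: they have to be found in the camera images.
- tin: white lacquered open-topped steel tin, loose, 0.9 kg, 128 mm along its x, 60 mm along its y, 55 mm high, walls 2.5 mm (opening 123 x 55 mm), nearly empty. Origin: centre of its underside, z up. It is symmetric: turned by pi it is the same.
- tin_mouth (a point): centre of the tin's open mouth, at rim height (55 mm above the tin's origin); axes as the tin's.
- tray: aluminium clip tray, the tin's inner lid, loose, about 0.16 kg, clips and pins fixed inside; at the start it stands on the desk, cover on. Origin: centre of its underside; x along its length, z up. Plug 113 x 45 mm from z = 0 to 8 mm, 119 x 51 mm to 16 mm (2 mm play a side in the tin), rim band to 30 mm, curb 119 x 51 mm to 35 mm inside the cover. Fully home: origin 39 mm above the tin's.
- tray_rim (a point): centre of the tray's rim band, 23 mm above the tray's origin; axes as the tray's. The band, 132 x 64 mm and 14 mm high (z = 16 to 30 mm of the tray), comes to rest on the tin's rim and is gripped across its 64 mm (along y). It stands 2 mm proud of the cover and the tin all round: fingers closed on the band carry the tray, with the cover resting loosely on it.
- cover: white lacquered cover, the tin's outer lid, loose, about 0.12 kg, an upturned shallow box 128 x 60 mm, 24 mm high, hollow below, with a wooden bar handle on top. Origin: centre of its lower edge plane, x along its length, z up. On the tray its origin lies 30 mm above the tray's origin; nothing fastens it, it lifts straight off.
- cover_handle (a point): middle of the cover's bar handle, 34 mm above the cover's origin (10 mm above the cover's top face). The handle is a solid bar 50 mm long along the cover's x, 12 mm wide along its y, 20 mm high, its top 44 mm above the cover's origin.
- lamp_swivel (a joint): swivel of the lamp head about the vertical axis through the stem, rad, -1.7 to 1.7; 0: the beam points to -x (towards the robot), growing counter-clockwise seen from above (at +pi/2 the beam points to -y, at -pi/2 to +y). Friction 0.12 N m; it stays where it is left.
- lamp_tilt (a joint): tilt of the lamp head about the level axis through lamp_pivot, across the beam, rad, -0.5 to 1.1; 0: beam level, positive: beam pointing down. Friction 0.2 N m; it stays where it is left.
- lamp_pivot (a point): point where the lamp's swivel and tilt axes cross, on the stem's axis 170 mm above the desk. The lamp's round foot (130 mm across) does not move on the desk; stem 14 mm thick.
- lamp_grip (a point): middle of the lamp head's barrel, on the beam axis, 38 mm from lamp_pivot, straight above it when level. Black round head: barrel 50 mm in diameter from 45 mm behind to 30 mm in front of this point, then a bell shade flaring to 100 mm at its open front, 78 mm ahead. Gripped across the barrel's sides from above. Axes of the head: -x is the beam direction, y across, z up at tilt 0.
- lamp_mouth (a point): centre of the lamp's round shade opening, on the beam axis, 78 mm in front of lamp_grip; the beam leaves along its -x; axes as lamp_grip's.
- mug: white mug, 80 mm across, 92 mm high, loose, bystander. Origin: centre of its underside.
- plant: succulent in a terracotta pot, 84 mm across, about 130 mm high, loose, bystander. Origin: centre of its underside.
- stapler: black stapler, 130 x 34 mm, 50 mm high, loose, bystander. Origin: centre of its underside, long side along its x.
Mind the look-alikes: they are no part of the job. Leave any purple or turquoise look-alike of the tin alone.

How it is judged:
By the outcome, as a careful person would: the job done as asked, in the order asked, and still so for the second after the job is handed in, while the arm keeps its last pose, push and grip.
It also fails if it takes over 61 s, if anything falls off the work surface, if the arm or the gripper's body presses on something with over 40 N, if the wrist force passes 120 N, or if a joint passes its speed limit or range.

ROBOT

A 6-joint arm with a two-finger parallel gripper is mounted at the origin on the work surface. World frame = base frame: x ahead of the robot, y to its left, z up, the work surface at z = 0. Lengths are in m, angles in rad, forces in N, time in s.
With the tool pointing down it reaches from about 0.3 to 0.775 m from the base axis. Payload 14.6 kg.
Tool frame: the origin (TCP) lies at the very end of the fingers, on their centre line; the grasp point (between the pads) lies 19 mm behind it; z points along the fingers, y is the line along which they close (so a half turn about z gives the same grasp; the last joint's range is limited). The gripper opens to 94 mm and grips with 3 to 60 N. Pads are 16 mm wide; open, the fingers measure 119 mm over their backs; the gripper's body (75 mm by 177 mm) begins 78 mm behind the grasp point.
Start: joints at [-1.209, 0.3, 1.521, -0, 1.321, -0.067], TCP at [0.229, -0.5, 0.205] pointing down, gripper open.
Joint ranges: [-3.03, 3.03], [-0.79, 2.21], [0.23, 2.52], [-1.04, 4.18], [0, 3.07], [-2.55, 2.55]. Speed limits (rad/s): [2.22, 2.22, 2.57, 3.14, 3.14, 3.14].

INTERFACE

Orientations are given as [roll, pitch, yaw] about the fixed x, y, z axes, in that order (R = Rz(yaw) Ry(pitch) Rx(roll)).
In Python, from station import status, vision, order, silhouettes gives the robot as it stands. The module is installed in compiled form; this text tells all that it offers.
- The arm moves only by the shell command python3 -m pendant 'ROWS' [FORCE]. ROWS is JSON, one flat list of numbers, 7 for each row, row after row: the shift along the tool's x, y, z in units of 500 mm (1.0 is 500 mm), then the turn, a rotation vector about the tool's x, y, z in units of 90 degrees (1.0 is 90 degrees), then the opening, from -1 (shut) to 1 (fully open). A call has 1 to 12 rows; each row is the pose to reach, as a shift and turn from the pose commanded when the call began, along the tool's axes at that moment; what a row does not reach only later rows make up. A row lasts 1/10 s, in which the tool goes at most 50 mm and 8.59 degrees, less where a joint would pass 70% of its speed; a pose out of reach is approached as far as the arm can. A call with a number of a shift or a turn outside -1 to 1 is refused whole. A call with a gripper value outside its range is refused whole. The fingers move at their own pace and stop on an object; FORCE is the grip in N (left out, the last holds). Time passes only in rows, so rows that repeat a pose let the fingers close. It gives the time, the measured TCP pose, the force, the opening and the grip force at its end, in the units of the state.
- status.get_obs(): the state, without advancing time (a new reading comes with each control period).
- vision.camera(name): name is "side" or "top"; returns a dict with "pixels" (420x560x3 uint8, red, green, blue), "K" (3x3 intrinsics, pixels), "k1" (the pictures are not rectified: a ray, as slopes to the right and down, at radius r is drawn at 1 + k1 r^2 times it, then the intrinsics apply), "R" (3x3) and "t" (3): a world point X has camera coordinates R X + t. Camera axes: x right, y down, z forward; pixel columns grow to the right and rows downward; lengths in m; the calibration is good to about 2 mm. A picture is of the moment at which its call begins. There is no depth.
- order.hand_in(): hands the job in; it is judged then, once.
Trained networks look in a picture, given as the dict that the camera call returned (one of the last four; its "shot" number tells which), for a name from the list of things; names that differ only in an ending like _2 or _b are one class to them, and where a whole thing is asked for, a point or a joint stands for the part that bears it (a point fixed in the world has none). Each returns a list of dicts, best first, with "score" (0 to 1); they miss things now and then, are a little off and sometimes report something else, mostly with a low value. They report only what shows in the picture. A call takes as long as a camera call. They do not tell look-alikes from the thing itself.
- silhouettes(target, picture): "region" (420x560 bool, what is visible of it) and "extent" ([left, top, right, bottom] in pixels, round what is visible of it).
The state is a dict: "time_s": time; "qpos": joint angles; "joint_vel": joint speeds; "tau": joint torques, N m; "ee_pos": TCP position; "eef_rot": TCP orientation; "force": force on the tool from outside, world axes, zero at the start; "moment": the same for the moment, N m; "grip_width": finger opening in m; "grip_force": force on a finger pad.
Only numpy, scipy, OpenCV 4.12 (cv2) and the standard library are available. Lean on these libraries where they do the work, as an engineer would, in place of code of your own. Each camera call takes 0.05 s, during which the arm holds its last target. There are 200 camera calls.

## Working session

There is one attempt and no reset: what is moved stays moved. The work goes in short steps, Python scripts to look and compute and a shell command to move; the robot and the scene stay as the last step left them, time stands still between calls to the robot, and variables do not carry over. Pictures are saved under pics/ and viewed, at most 10 in all, crops included, and the job is handed in when it is done.

```bash
mkdir -p pics; ls; python3 - <<'E'
from station import status, vision, silhouettes
import cv2, numpy as np
o=status.get_obs(); print(o)
for n in ("top","side"):
    c=vision.camera(n); cv2.imwrite(f"pics/{n}0.png",c["pixels"][:,:,::-1]); print(n,c["K"].tolist(),c["k1"],c["R"].tolist(),c["t"].tolist())
    for t in ("tin","tray","cover","lamp_grip","mug","plant","stapler"):
        for d in silhouettes(t,c): 
            m=d["region"]; ys,xs=np.nonzero(m); print(t,round(d["score"],2),[int(v) for v in d["extent"]],m.sum(),(int(xs.mean()),int(ys.mean())), c["pixels"][m].mean(0).astype(int))
E
```

```text
pics
{'time_s': 0.0, 'qpos': array([-1.20859892e+00,  3.00502044e-01,  1.52156619e+00, -4.18548627e-06,
        1.32066139e+00, -6.65940644e-02]), 'joint_vel': array([-0.00073315, -0.00151321,  0.00092414,  0.00136053, -0.00154694,
        0.00053059]), 'tau': array([ 2.11798630e-05, -5.31806839e+01, -3.52738559e+01,  7.08671822e-02,
        2.43711344e-02, -1.22061506e-04]), 'ee_pos': array([ 0.22858616, -0.49997666,  0.20487564]), 'eef_rot': array([-3.14045793e+00, -7.16145065e-05,  4.28792469e-01]), 'force': array([-0.44086831, -0.53155978, -0.23060449]), 'moment': array([-0.01349779, -0.00925281, -0.03837849]), 'grip_force': 0.0, 'grip_width': 0.09378811338404394}
top [[450.27346567068093, 0.0, 274.9930949989085], [0.0, 450.27346567068093, 205.64701894936144], [0.0, 0.0, 1.0]] 0.044219135168202715 [[0.00428384842187171, -0.9999367844347467, -0.010395950028625239], [-0.9923894704540511, -0.002971662994193805, -0.12310283567398775], [0.1230641603986568, 0.010844185232104115, -0.9923394661465527]] [-0.06423218407598004, 0.5435051131510547, 1.0115055947719978]
tin 0.96 [392, 148, 461
[... 1068 characters left out ...]
, 386] 1733 (346, 352) [ 78 144 125]
tin 0.83 [310, 195, 359, 223] 1035 (335, 209) [112  58 123]
tin 0.8 [233, 223, 287, 264] 1412 (260, 242) [181 173 157]
tin 0.68 [184, 261, 241, 298] 1466 (211, 278) [ 44 142 131]
tray 0.73 [287, 192, 327, 197] 266 (308, 195) [170 167 156]
cover 0.94 [286, 175, 327, 192] 619 (306, 183) [209 195 176]
cover 0.19 [213, 155, 238, 197] 817 (225, 176) [133 118  71]
lamp_grip 0.71 [306, 213, 368, 257] 1589 (332, 234) [54 49 49]
mug 0.64 [224, 290, 269, 340] 1725 (239, 315) [189 181 168]
mug 0.37 [284, 174, 329, 194] 732 (306, 183) [208 194 174]
plant 0.63 [213, 152, 237, 199] 869 (225, 176) [135 119  72]
stapler 0.46 [326, 238, 369, 252] 191 (347, 248) [56 53 51]
```

```bash
python3 - <<'E'
import cv2
for n in ("top","side"):
    i=cv2.imread(f"pics/{n}0.png"); cv2.imwrite(f"pics/{n}0v.png",cv2.resize(i,(800,600),interpolation=cv2.INTER_CUBIC))
E
```

```text
(no output)
```

View pics/top0v.png

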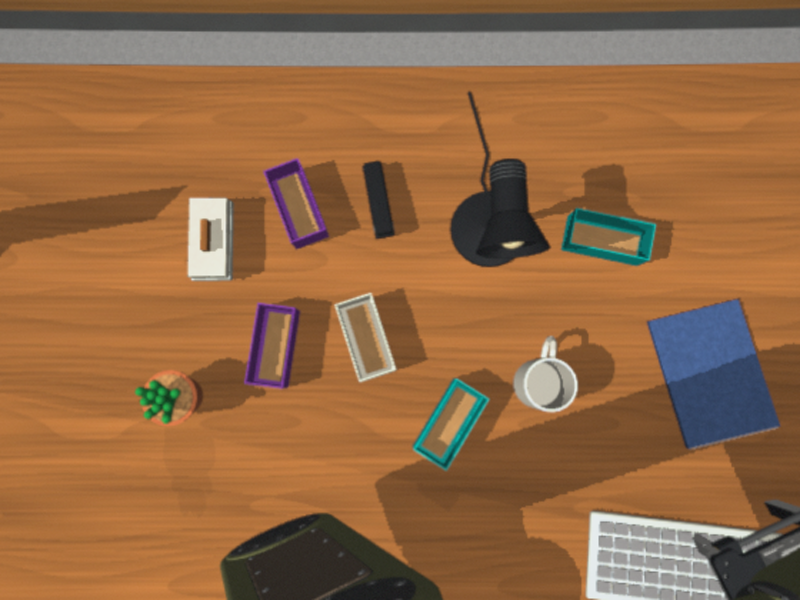

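View pics/side0v.png

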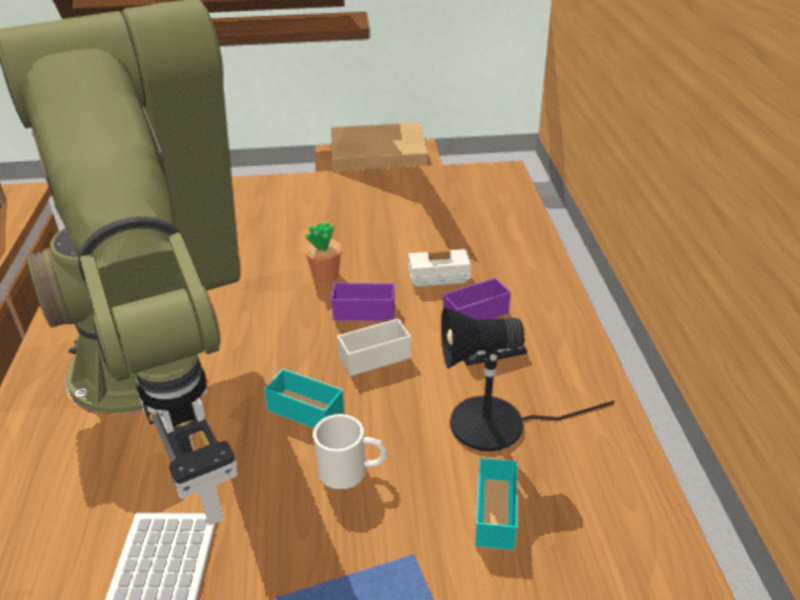

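Top view (800-px frame): the white tin is at (365,337), with two purple look-alikes at (296,203) and (272,346) and two turquoise ones at (609,236) and (451,423). The white cover on its tray is at (210,238), the lamp head at (510,210), mug (546,384), plant (168,397) and stapler (378,200). In the side view the white tin is at (374,346), the cover and tray at (440,267) and the lamp head at (482,338).
Candidates for the tin: the 5 boxes above. I choose the white one at (365,337). For the tray there is only the covered box at (210,238).

```bash
cat > h.py <<'E'
import numpy as np, cv2
from scipy.optimize import least_squares
from scipy.spatial.transform import Rotation as Rn
from station import status, vision, silhouettes
A=np.linspace(0,2*np.pi,72,endpoint=False); D=np.c_[np.cos(A),np.sin(A)]
def proj(c,X):
    p=np.asarray(X)@np.array(c["R"]).T+c["t"]; s=p[:,:2]/p[:,2:]
    s=s*(1+c["k1"]*(s**2).sum(1,keepdims=True)); K=np.array(c["K"])
    return s*[K[0,0],K[1,1]]+K[:2,2]
def sup(P): return (P@D.T).max(0)
def supm(m):
    ys,xs=np.nonzero(m); P=np.c_[xs,ys].astype(float)
    return sup(P)+0.5*(abs(D).sum(1))*0.5
def box(lx,ly,z0,z1): return np.array([[sx*lx/2,sy*ly/2,z] for sx in(-1,1) for sy in(-1,1) for z in(z0,z1)])
def rz(a): return Rn.from_euler('z',a).as_matrix()
TIN=box(.128,.06,0,.055)
COVER=np.r_[box(.128,.06,0,.024),box(.05,.012,.024,.044)]
TRAYBAND=box(.132,.064,-.014,0)
def circ(x,r): a=np.linspace(0,2*np.pi,40); return np.c_[0*a+x,r*np.cos(a),r*np.sin(a)]
HEAD=np.r_[circ(.045,.025),circ(-.03,.025),circ(-.078,.05)]
def boxpts(M): return lambda p: M@rz(p[3]).T+p[:3]
def headR(s,t): return rz(s)@Rn.from_euler('y',-t).as_matrix()  # -x beam; t>0 down
def headpts(p): return (HEAD+[0,0,.038])@headR(p[3],p[4]).T+p[:3]
def fit(f,obs,p0,fixed=()):
    free=[i for i in range(len(p0)) if i not in fixed]
    def full(q): p=np.array(p0,float); p[free]=q; return p
    r=lambda q: np.concatenate([sup(proj(c,f(full(q))))-s for c,s in obs])
    o=least_squares(r,np.array(p0,float)[free],loss='soft_l1',x_scale=[.01 if i<3 else .1 for i in free])
    return full(o.x), np.sqrt((o.fun**2).mean())
def white(c,ext):
    hsv=cv2.cvtColor(c["pixels"],cv2.COLOR_RGB2HSV); m=(hsv[...,1]<75)&(hsv[...,2]>90)
    w=np.zeros(m.shape,bool); l,t,r,b=ext; w[t:b,l:r]=1
    m=(m&w).astype(np.uint8); n,L,st,_=cv2.connectedComponentsWithStats(m)
    return L==1+np.argmax(st[1:,4])
def best(t,c,near):
    ds=[(np.hypot(*(np.array(near)-[np.nonzero(d["region"])[1].mean(),np.nonzero(d["region"])[0].mean()])),d) for d in silhouettes(t,c)]
    ds=[d for d in ds if d[0]<25]; return max(ds,key=lambda d:d[1]["score"])[1]["region"] if ds else None
E
cat > m1.py <<'E'
from h import *
T=vision.camera("top"); S=vision.camera("side")
mt,ms=white(T,[225,195,290,275]),white(S,[228,220,292,266])
ot=[(T,supm(mt)),(S,supm(ms))]
for fx in ((),(2,)): print("tin",fit(boxpts(TIN),ot,[.5,.04,0,-1.3 if 0 else .3+1.57],fx))
lt,ls=best("lamp_grip",T,(357,150)),best("lamp_grip",S,(332,234))
ls[:,369:]=0
for fx in ((),(2,)): print("lamp",fit(headpts,[(T,supm(lt)),(S,supm(ls))],[.62,-.1,.17,.2,.2],fx))
ct,cs=best("cover",T,(146,166)),best("cover",S,(306,183))
for fx in ((),(2,)): print("cover",fit(boxpts(COVER),[(T,supm(ct)),(S,supm(cs))],[.65,.28,.03,1.57],fx))
for n,c,ms_ in (("t",T,(mt,lt,ct)),("s",S,(ms,ls,cs))):
    i=c["pixels"][:,:,::-1].copy()
    for m in ms_:
        k,_=cv2.findContours(m.astype(np.uint8),cv2.RETR_EXTERNAL,cv2.CHAIN_APPROX_NONE); cv2.drawContours(i,k,-1,(0,255,0),1)
    cr=i[100:290,120:400] if n=="t" else i[150:290,200:400]
    cv2.imwrite(f"pics/m1{n}.png",cv2.resize(cr,(560,380)))
a=np.hstack([cv2.imread("pics/m1t.png")[:, :400],cv2.imread("pics/m1s.png")[:,:400]]); cv2.imwrite("pics/m1.png",a)
E
python3 m1.py
```

```text
tin (array([ 4.73912476e-01, -1.77982336e-02, -1.12042532e-03,  3.46312263e+00]), np.float64(0.31535844572066796))
tin (array([ 0.47386132, -0.01812695,  0.        ,  3.46336873]), np.float64(0.3392732922937367))
lamp (array([ 0.65790255, -0.22191811,  0.16654268,  0.0407267 , -0.04955622]), np.float64(1.3628522551016382))
lamp (array([ 0.65840894, -0.22342242,  0.17      ,  0.02776793, -0.01465045]), np.float64(1.3941195662989507))
cover (array([0.63417658, 0.23828114, 0.02758457, 3.16045293]), np.float64(0.6621689140920002))
cover (array([0.63380312, 0.23695021, 0.03      , 3.16364234]), np.float64(0.7043689919093259))
```

View pics/m1.png

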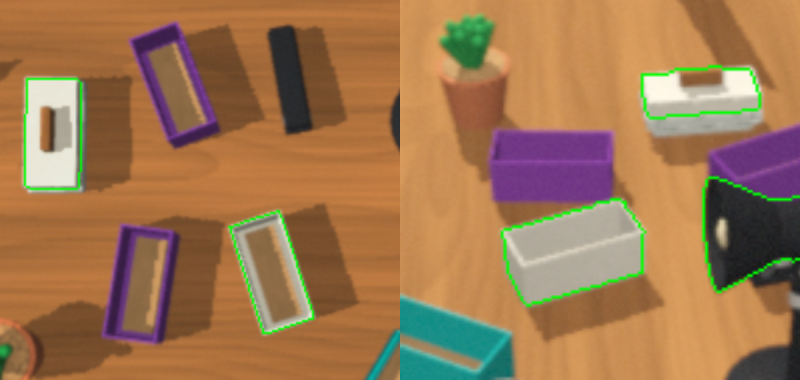

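The masks match the picture: the tin fits to 0.3 px and the cover to 0.7 px. The chosen white tin is confirmed. Next I refine the lamp, using its foot as well.

```bash
cat > m2.py <<'E'
from h import *
T=vision.camera("top"); S=vision.camera("side")
def dark(c,ext,th=62):
    l,t,r,b=ext; w=np.zeros((420,560),bool); w[t:b,l:r]=1
    m=((c["pixels"].max(2)<th)&w).astype(np.uint8); n,L,st,_=cv2.connectedComponentsWithStats(m); return L==1+np.argmax(st[1:,4])
foot=dark(S,[305,276,375,320])
r=lambda p: sup(proj(S,np.r_[circ(0,.065)[:,[1,2,0]]+[p[0],p[1],.0],circ(0,.065)[:,[1,2,0]]+[p[0],p[1],p[2]]]))-supm(foot)
sel=D[:,1]>-.3
o=least_squares(lambda p:r(p)[sel],[.658,-.222,.012],loss='soft_l1'); print("foot",o.x,np.sqrt((r(o.x)[sel]**2).mean()))
lt,ls=best("lamp_grip",T,(357,150)),best("lamp_grip",S,(332,234)); ls[:,369:]=0
ot=[(T,supm(lt)),(S,supm(ls))]
p,e=fit(headpts,ot,[o.x[0],o.x[1],.17,.1,.1]); print("free",p,e)
p2,e2=fit(headpts,ot,[o.x[0],o.x[1],.17,.1,.1],(0,1,2)); print("fix",p2,e2)
out=[]
for c,(x,y),m in ((T,(325,100),lt),(S,(300,205),ls)):
    i=cv2.resize(c["pixels"][y:y+90,x:x+80,::-1],None,fx=5,fy=5,interpolation=cv2.INTER_CUBIC)
    for q,col in((p,(0,255,0)),(p2,(0,0,255))):
        h=cv2.convexHull(((proj(c,headpts(q))-[x,y]+.5)*5).astype(np.int32)); cv2.polylines(i,[h],True,col,1)
    k,_=cv2.findContours(cv2.resize(m[y:y+90,x:x+80].astype(np.uint8),None,fx=5,fy=5),0,1); cv2.drawContours(i,k,-1,(255,255,0),1)
    out.append(i)
cv2.imwrite("pics/m2.png",np.hstack(out))
E
python3 m2.py
```

```text
foot [ 0.66506548 -0.20295522 -0.01908651] 1.022942433721708
free [ 0.65730171 -0.22213965  0.16715156  0.05052139 -0.04734999] 1.0373639917514204
fix [ 0.66506548 -0.20295522  0.17        0.30354175  0.12378355] 5.135553607401546
```

View pics/m2.png

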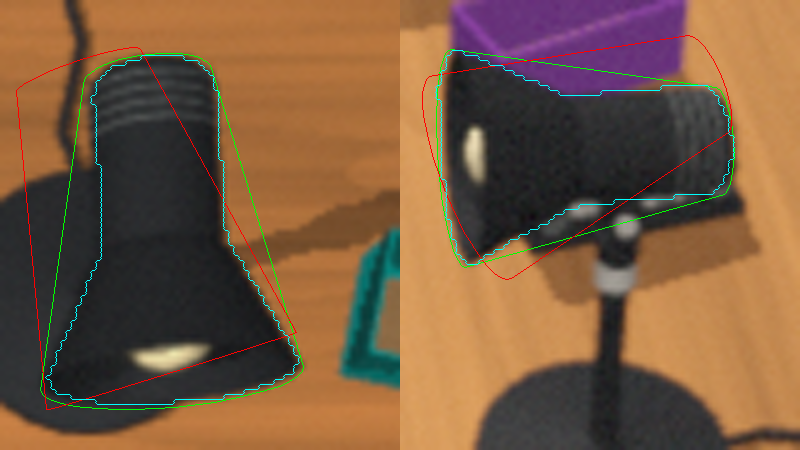

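```bash
cat > p1.py <<'E'
from h import *
T=vision.camera("top"); S=vision.camera("side")
P=np.array([.6573,-.2221,.17]); 
print("pivot side px",proj(S,[P,[P[0],P[1],.01]]),"expect 345.4,250.4 / ~341,296")
F=circ(0,.065)[:,[1,2,0]]+[P[0],P[1],.01]; a=proj(T,F); print("foot top left/bottom",a[:,0].min(),a[:,1].max(),"seen 316,186"); b=proj(S,F); print("side foot l r b",b[:,0].min(),b[:,0].max(),b[:,1].max(),"seen 315 366 313")
tm=np.array([.474,-.018,.055]); d=tm-P; L=np.hypot(d[0],d[1]); s=np.arctan2(-d[1],-d[0])
h=-d[2]; t=np.arcsin(.038/np.hypot(L,h))+np.arctan2(h,L); print("swivel",s,"tilt",t,"dist",L)
E
python3 p1.py
```

```text
pivot side px [[342.59546002 245.60871039]
 [339.07386857 293.71069724]] expect 345.4,250.4 / ~341,296
foot top left/bottom 314.86991453206645 186.70302101260958 seen 316,186
side foot l r b 313.3998996610224 364.9391904864658 312.99454598127625 seen 315 366 313
swivel -0.8390379347242634 tilt 0.5250529813998319 dist 0.27432772371745445
```

```bash
cat >> h.py <<'E'
def toolR(yaw,tilt=0): return headR(yaw,tilt)@np.diag([1,-1,-1.])
def rel(pos,R):
    o=status.get_obs(); R0=Rn.from_euler('xyz',o["eef_rot"]).as_matrix()
    d=R0.T@(np.array(pos)-o["ee_pos"]); w=Rn.from_matrix(R0.T@R).as_rotvec()
    print("t",o["time_s"],"row",np.round(np.r_[d/.5,w/(np.pi/2)],4).tolist(),"mm",np.round(d*1000,1),"deg",np.round(np.degrees(w),1))
def gripPose(P,s,t,back=0):
    H=headR(s,t); return np.array(P)+H@np.array([0,0,.038-.019+back]), toolR(s,t)
E
python3 - <<'E'
from h import *
P=[.658,-.222,.169]
rel(*gripPose(P,.05,-.048,.12)); rel(*gripPose(P,.05,-.048,0))
E
```

```text
t 1.4 row [1.0246, -0.1441, -0.2048, 0.0058, -0.0302, 0.2411] mm [ 512.3  -72.  -102.4] deg [ 0.5 -2.7 21.7]
t 1.4 row [1.014, -0.1483, 0.0349, 0.0058, -0.0302, 0.2411] mm [507.  -74.2  17.5] deg [ 0.5 -2.7 21.7]
```

```bash
python3 -m pendant '[0.5,-0.07,-0.205,0,-0.03,0.24,1, 0.5,-0.07,-0.205,0,-0.03,0.24,1, 0.5,-0.07,-0.205,0,-0.03,0.24,1, 0.5,-0.07,-0.205,0,-0.03,0.24,1, 0.5,-0.07,-0.205,0,-0.03,0.24,1, 1,-0.144,-0.205,0.006,-0.03,0.241,1, 1,-0.144,-0.205,0.006,-0.03,0.241,1, 1,-0.144,-0.205,0.006,-0.03,0.241,1, 1,-0.144,-0.205,0.006,-0.03,0.241,1, 1,-0.144,-0.205,0.006,-0.03,0.241,1, 1,-0.144,-0.205,0.006,-0.03,0.241,1, 1,-0.144,-0.205,0.006,-0.03,0.241,1]'
python3 - <<'E'
from h import *
P=[.658,-.222,.169]
rel(*gripPose(P,.05,-.048,.12)); rel(*gripPose(P,.05,-.048,0))
E
```

```text
time_s: 2.6
ee_pos: [0.656, -0.2237, 0.3063]
eef_rot: [-3.14, 0.049, 0.054]
force: [-0.7, 0.0, -0.7]
grip_width: 0.094
grip_force: 0.0
t 2.6 row [0.0173, -0.0031, -0.004, -0.0008, 0.0007, 0.0027] mm [ 8.6 -1.6 -2. ] deg [-0.1  0.1  0.2]
t 2.6 row [0.0175, -0.0028, 0.236, -0.0008, 0.0007, 0.0027] mm [  8.8  -1.4 118. ] deg [-0.1  0.1  0.2]
```

```bash
python3 -m pendant '[0.0175,-0.003,0.08,0,0,0.003,1, 0.0175,-0.003,0.16,0,0,0.003,1, 0.0175,-0.003,0.2,0,0,0.003,1, 0.0175,-0.003,0.236,0,0,0.003,1, 0.0175,-0.003,0.236,0,0,0.003,1, 0.0175,-0.003,0.236,0,0,0.003,-0.1, 0.0175,-0.003,0.236,0,0,0.003,-0.1, 0.0175,-0.003,0.236,0,0,0.003,-0.1, 0.0175,-0.003,0.236,0,0,0.003,-0.1, 0.0175,-0.003,0.236,0,0,0.003,-0.1, 0.0175,-0.003,0.236,0,0,0.003,-0.1]' 25
python3 - <<'E'
from h import *
o=status.get_obs(); print(o["force"],o["moment"],o["grip_width"],o["ee_pos"],o["eef_rot"])
E
```

```text
time_s: 3.7
ee_pos: [0.6565, -0.2249, 0.1899]
eef_rot: [-3.141, 0.048, 0.046]
force: [-1.1, 7.6, 4.8]
grip_width: 0.0491
grip_force: 25.0
[-1.06265177  7.61272667  4.81368107] [ 1.66793157  0.25839236 -0.03643221] 0.04914281643128038 [ 0.65653888 -0.22491871  0.18986229] [-3.14105144  0.04760176  0.04556504]
```

```bash
cat > arc.py <<'E'
import sys; from h import *
P=np.array(eval(sys.argv[1])); s0,t0,s1,t1,n=map(float,sys.argv[2:7])
for k in np.linspace(0,1,int(n)+1)[1:]: rel(*gripPose(P,s0+(s1-s0)*k,t0+(t1-t0)*k))
E
python3 arc.py '[.658,-.2235,.169]' .046 -.048 -.84 -.048 8
```

```text
t 3.7 row [0.005, -0.0025, 0.0035, 0.003, -0.0002, 0.0701] mm [ 2.5 -1.2  1.8] deg [ 0.3 -0.   6.3]
t 3.7 row [0.005, -0.0023, 0.0035, 0.0064, -0.0002, 0.1406] mm [ 2.5 -1.1  1.8] deg [ 0.6 -0.  12.7]
t 3.7 row [0.0049, -0.0021, 0.0035, 0.0098, -0.0002, 0.211] mm [ 2.5 -1.1  1.8] deg [ 0.9 -0.  19. ]
t 3.7 row [0.0049, -0.0019, 0.0035, 0.0131, -0.0002, 0.2814] mm [ 2.4 -1.   1.8] deg [ 1.2 -0.  25.3]
t 3.7 row [0.0048, -0.0017, 0.0035, 0.0165, -0.0002, 0.3518] mm [ 2.4 -0.9  1.8] deg [ 1.5 -0.  31.7]
t 3.7 row [0.0047, -0.0016, 0.0036, 0.0199, -0.0001, 0.4223] mm [ 2.3 -0.8  1.8] deg [ 1.8 -0.  38. ]
t 3.7 row [0.0045, -0.0014, 0.0036, 0.0232, -0.0001, 0.4927] mm [ 2.3 -0.7  1.8] deg [ 2.1 -0.  44.3]
t 3.7 row [0.0044, -0.0013, 0.0036, 0.0266, -0.0001, 0.5631] mm [ 2.2 -0.6  1.8] deg [ 2.4 -0.  50.7]
```

```bash
python3 -m pendant '[0.002,-0.002,0,0.003,0,0.06,-0.1, 0.002,-0.002,0,0.006,0,0.13,-0.1, 0.002,-0.002,0,0.01,0,0.2,-0.1, 0.002,-0.002,0,0.013,0,0.27,-0.1, 0.002,-0.002,0,0.016,0,0.34,-0.1, 0.002,-0.002,0,0.02,0,0.41,-0.1, 0.002,-0.001,0,0.023,0,0.48,-0.1, 0.002,-0.001,0,0.026,0,0.54,-0.1, 0.002,-0.001,0,0.026,0,0.563,-0.1, 0.002,-0.001,0,0.026,0,0.563,-0.1, 0.002,-0.001,0,0.026,0,0.563,-0.1]'
cat > m3.py <<'E'
from h import *
import sys
o=status.get_obs(); R0=Rn.from_euler('xyz',o["eef_rot"]).as_matrix(); print(o["time_s"],o["ee_pos"],"tool-axis force",R0.T@o["force"],"moment",R0.T@o["moment"],o["grip_width"])
print("grasp pt",o["ee_pos"]-.019*R0[:,2])
h=R0@np.diag([1,-1,-1.]); print("swivel",np.arctan2(h[1,0],h[0,0]),"tilt",np.arcsin(h[2,0]))
E
python3 m3.py
```

```text
time_s: 4.8
ee_pos: [0.6572, -0.2239, 0.1899]
eef_rot: [3.14, 0.049, -0.84]
force: [-4.3, 4.6, 3.2]
grip_width: 0.0496
grip_force: 25.0
4.8 [ 0.65721951 -0.223885    0.18992074] tool-axis force [-6.44435896  0.18856855 -2.89501423] moment [-0.05022057 -1.18205839  0.03681955] 0.04959263476152272
grasp pt [ 0.65785335 -0.22455904  0.20889819]
swivel -0.8395250365439372 tilt -0.04870333227047863
```

```bash
python3 arc.py '[.657,-.2245,.17]' -.84 -.048 -.84 .527 5
```

```text
t 4.8 row [-0.0018, 0.0011, 0.002, 0.0007, 0.0737, 0.0003] mm [-0.9  0.6  1. ] deg [0.1 6.6 0. ]
t 4.8 row [-0.0061, 0.0011, 0.0028, 0.0007, 0.1469, 0.0004] mm [-3.1  0.6  1.4] deg [ 0.1 13.2  0. ]
t 4.8 row [-0.0103, 0.0011, 0.004, 0.0007, 0.2201, 0.0004] mm [-5.2  0.6  2. ] deg [ 0.1 19.8  0. ]
t 4.8 row [-0.0143, 0.0011, 0.0057, 0.0007, 0.2933, 0.0005] mm [-7.2  0.6  2.9] deg [ 0.1 26.4  0. ]
t 4.8 row [-0.0181, 0.0011, 0.0079, 0.0006, 0.3665, 0.0005] mm [-9.1  0.6  3.9] deg [ 0.1 33.   0. ]
```

```bash
python3 -m pendant '[-0.002,0.0,0.0005,0,0.06,0,-0.1, -0.005,0.0,0.001,0,0.12,0,-0.1, -0.008,0.0,0.0015,0,0.18,0,-0.1, -0.012,0.0,0.003,0,0.24,0,-0.1, -0.015,0.0,0.0045,0,0.3,0,-0.1, -0.018,0.0,0.0065,0,0.35,0,-0.1, -0.018,0,0.007,0,0.366,0,-0.1, -0.018,0,0.007,0,0.366,0,-0.1, -0.018,0,0.007,0,0.366,0,-0.1]'
python3 m3.py
```

```text
time_s: 5.7
ee_pos: [0.6513, -0.2174, 0.187]
eef_rot: [3.141, -0.527, -0.839]
force: [-6.2, 6.4, 6.1]
grip_width: 0.0495
grip_force: 25.0
5.7 [ 0.65132877 -0.21744452  0.1869871 ] tool-axis force [-4.60403831  0.38604596 -9.72912381] moment [-0.26311771 -1.11409898 -0.05015255] 0.0494612421994789
grasp pt [ 0.6449665  -0.21032541  0.2034139 ]
swivel -0.8393801445636042 tilt 0.5265045773255478
```

```bash
python3 -m pendant '[0,0,0,0,0,0,1, 0,0,0,0,0,0,1, 0,0,0,0,0,0,1, 0,0,0,0,0,0,1, 0,0,-0.04,0,0,0,1, 0,0,-0.1,0,0,0,1, 0,0,-0.2,0,0,0,1, 0,0,-0.28,0,0,0,1, 0,0,-0.28,0,0,0,1]'
python3 - <<'E'
from h import *
C=np.array([.634,.2375,.0]); R=toolR(.02)
rel([.634,.2375,.20],R)
E
```

```text
time_s: 6.6
ee_pos: [0.6048, -0.1641, 0.3137]
eef_rot: [-3.137, -0.534, -0.841]
force: [0.4, -0.3, -0.3]
grip_width: 0.094
grip_force: 0.0
t 6.6 row [-0.5975, -0.5795, -0.0866, 0.1436, -0.3199, -0.5339] mm [-298.7 -289.7  -43.3] deg [ 12.9 -28.8 -48. ]
```

```bash
python3 -m pendant '[-0.5975,-0.5795,-0.0866,0.1436,-0.3199,-0.5339,1, -0.5975,-0.5795,-0.0866,0.1436,-0.3199,-0.5339,1, -0.5975,-0.5795,-0.0866,0.1436,-0.3199,-0.5339,1, -0.5975,-0.5795,-0.0866,0.1436,-0.3199,-0.5339,1, -0.5975,-0.5795,-0.0866,0.1436,-0.3199,-0.5339,1, -0.5975,-0.5795,-0.0866,0.1436,-0.3199,-0.5339,1, -0.5975,-0.5795,-0.0866,0.1436,-0.3199,-0.5339,1, -0.5975,-0.5795,-0.0866,0.1436,-0.3199,-0.5339,1, -0.5975,-0.5795,-0.0866,0.1436,-0.3199,-0.5339,1, -0.5975,-0.5795,-0.0866,0.1436,-0.3199,-0.5339,1, -0.5975,-0.5795,-0.0866,0.1436,-0.3199,-0.5339,1, -0.5975,-0.5795,-0.0866,0.1436,-0.3199,-0.5339,1]'
cat > m4.py <<'E'
from h import *
T=vision.camera("top"); S=vision.camera("side")
obs=[]; out=[]; ms={}
for n,c in(("top",T),("side",S)):
    for d in silhouettes("lamp_grip",c)[:2]: print(n,round(d["score"],2),[int(v) for v in d["extent"]],d["region"].sum())
    m=silhouettes("lamp_grip",c)[0]["region"]; obs.append((c,supm(m))); ms[n]=m
mt,m2=white(T,[225,195,290,275]),white(S,[228,220,292,266])
ti,_=e=fit(boxpts(TIN),[(T,supm(mt)),(S,supm(m2))],[.474,-.018,0,.32]); print("tin",e)
for fx in((),(0,1,2)):
    p,e=fit(headpts,obs,[.6573,-.2225,.1675,-.84,.527],fx); print(p,e)
    H=headR(p[3],p[4]); g=p[:3]+H@[0,0,.038]; b=-H[:,0]; m=ti[:3]+[0,0,.055]; v=m-g; print("miss mm",(v-b*(v@b))*1000)
for c,(x,y),m in ((T,(235,100),ms["top"]),(S,(230,190),ms["side"])):
    i=cv2.resize(c["pixels"][y:y+140,x:x+160,::-1],(400,350),interpolation=cv2.INTER_CUBIC)
    h=cv2.convexHull(((proj(c,headpts(p))-[x,y]+.5)*2.5).astype(np.int32)); cv2.polylines(i,[h],True,(0,255,0),1); 
    a=((proj(c,[g+.08*b,m])-[x,y]+.5)*2.5).astype(int); cv2.line(i,tuple(map(int,a[0])),tuple(map(int,a[1])),(0,255,255),1)
    out.append(i)
cv2.imwrite("pics/m4.png",np.hstack(out))
E
python3 m4.py
```

```text
time_s: 7.8
ee_pos: [0.6336, 0.235, 0.1949]
eef_rot: [-3.14, 0.007, 0.017]
force: [0.4, -0.5, -0.8]
grip_width: 0.0938
grip_force: 0.0
top 0.62 [301, 118, 377, 187] 2111
side 0.97 [299, 207, 359, 256] 1628
tin (array([ 0.47392811, -0.01779446, -0.00115912,  0.32175596]), np.float64(0.3193420130283009))
[ 0.65697692 -0.22229457  0.16824282 -0.87293754  0.48817697] 0.8157971585108488
miss mm [-3.651338   -9.41601571 -9.1676458 ]
[ 0.6573     -0.2225      0.1675     -0.8735651   0.48654358] 0.8234547983379173
miss mm [-3.99003686 -9.46479658 -8.87395694]Traceback (most recent call last):
  File "m4.py", line 15, in <module>
    a=((proj(c,[g+.08*b,m])-[x,y]+.5)*2.5).astype(int); cv2.line(i,tuple(map(int,a[0])),tuple(map(int,a[1])),(0,255,255),1)
        ~~~~^^^^^^^^^^^^^^^
  File "h.py", line 7, in proj
    p=np.asarray(X)@np.array(c["R"]).T+c["t"]; s=p[:,:2]/p[:,2:]
      ~~~~~~~~~~^^^
ValueError: setting an array element with a sequence. The requested array has an inhomogeneous shape after 1 dimensions. The detected shape was (2,) + inhomogeneous part.
```

```bash
cat > m5.py <<'E'
from h import *
out=[]
Q=[([.657,-.2223,.168,-.873,.488],(0,255,0)),([.657,-.2235,.169,-.839,.526],(0,0,255))]
for n,(x,y) in (("top",(298,112)),("side",(292,200))):
    c=vision.camera(n)
    cv2.imwrite(f"pics/raw5{n}.png",c["pixels"][:,:,::-1])
    m=silhouettes("lamp_grip",c)[0]["region"]
    i=cv2.resize(c["pixels"][y:y+80,x:x+80,::-1],(400,400),interpolation=cv2.INTER_CUBIC)
    i=cv2.convertScaleAbs(i,alpha=1.8)
    for q,col in Q: cv2.polylines(i,[cv2.convexHull(((proj(c,headpts(q))-[x,y]+.5)*5).astype(np.int32))],True,col,1)
    k,_=cv2.findContours(cv2.resize(m[y:y+80,x:x+80].astype(np.uint8),None,fx=5,fy=5),0,1); cv2.drawContours(i,k,-1,(255,255,0),1)
    out.append(i)
cv2.imwrite("pics/m5.png",np.hstack(out))
E
python3 m5.py
```

```text
(no output)
```

View pics/m5.png

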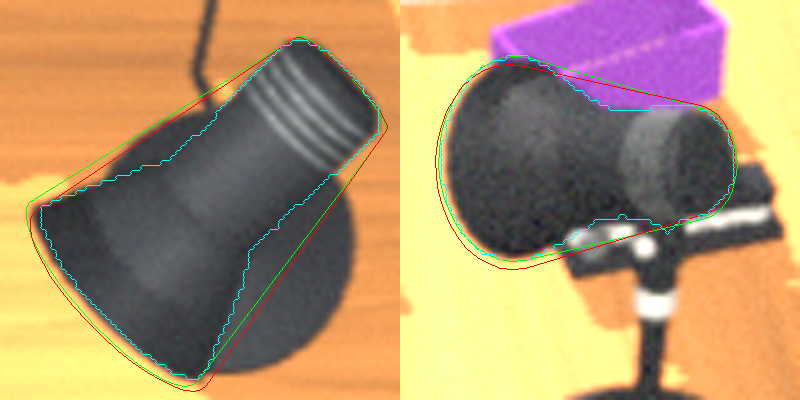

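```bash
cat > m6.py <<'E'
from h import *
def hp(p):
    M=np.r_[circ(.045-p[6],.025),circ(-.03,.025),circ(-.078+p[6],.05-p[5])]
    return (M+[0,0,.038])@headR(p[3],p[4]).T+p[:3]
# area fit: concave outline rendered, compare to blurred mask
def render(c,p):
    pts=[circ(.045,.025),circ(-.03,.025),circ(-.078+p[6],.05-p[5])]
    im=np.zeros((420,560),np.uint8)
    for a,b in((0,1),(1,2)):
        X=(np.r_[pts[a],pts[b]]+[0,0,.038])@headR(p[3],p[4]).T+p[:3]
        cv2.fillConvexPoly(im,np.round(cv2.convexHull(proj(c,X).astype(np.float32))*16).astype(np.int32),255,cv2.LINE_AA,4)
    return cv2.GaussianBlur(im.astype(float)/255,(0,0),1.5)
C=[vision.camera(n) for n in("top","side")]; M=[silhouettes("lamp_grip",c)[0]["region"] for c in C]
B=[cv2.GaussianBlur(m.astype(float),(0,0),1.5) for m in M]
def r(q): 
    p=np.r_[q[:5],q[5:]]; return np.concatenate([(render(c,p)-b)[100:270,280:400].ravel() for c,b in zip(C,B)])
for g in ([.657,-.2235,.169,-.839,.526,0,0],[.657,-.222,.168,-.873,.488,.001,0]):
    s=np.array([.003,.003,.003,.05,.05,.002,.002])
    o=least_squares(lambda u:r(g+u*s),np.zeros(7),diff_step=.1,x_scale=1.); print((g+o.x*s).round(4),o.cost)
    o=least_squares(lambda u:r(np.r_[[.657,-.2235,.169],np.array(g[3:])+u*s[3:]]),np.zeros(4),diff_step=.1); print("fixP",(g[3:]+o.x*s[3:]).round(4),o.cost)
p,e=fit(lambda p:hp(p),[(c,supm(m)) for c,m in zip(C,M)],[.657,-.2235,.169,-.84,.52,0,0]); print(p.round(4),e)
E
python3 m6.py
```

```text
[ 0.657  -0.2235  0.169  -0.839   0.526   0.      0.    ] 75.82534736459417
fixP [-0.839  0.526  0.     0.   ] 75.82534736459417
[ 0.657 -0.222  0.168 -0.873  0.488  0.001  0.   ] 38.875508688417284
fixP [-0.873  0.488  0.001  0.   ] 34.19775143933413
[ 0.6569 -0.2216  0.1678 -0.8431  0.4661  0.0009  0.0019] 0.6142874722846171
```

```bash
sed -i '/^for g in/,$d' m6.py; cat >> m6.py <<'E'
from scipy.optimize import minimize
def run(g,free):
    s=np.array([.003,.003,.003,.05,.05,.002,.002]); 
    def f(u): q=np.array(g,float); q[free]+=u*s[free]; return (r(q)**2).sum()
    o=minimize(f,np.zeros(len(free)),method="Powell",options=dict(maxiter=30,xtol=1e-2,ftol=1e-5)); q=np.array(g,float); q[free]+=o.x*s[free]; print(q.round(4),round(o.fun,2))
g=[.657,-.2235,.169,-.85,.5,0,0]
run(g,[0,1,2,3,4,5,6]); run(g,[3,4,5,6]); run(g,[0,1,2,3,4])
E
python3 m6.py
```

```text
[ 0.6552 -0.2203  0.1659 -0.8465  0.4661  0.0012  0.0063] 33.74
[ 0.657  -0.2235  0.169  -0.8615  0.4956  0.0015  0.003 ] 56.95
[ 0.6578 -0.2231  0.1666 -0.8585  0.4585  0.      0.    ] 76.88
```

```bash
cat > m7.py <<'E'
from h import *
C=[vision.camera(n) for n in("top","side")]
L=[silhouettes("lamp_grip",c)[0]["region"] for c in C]
W=[white(C[0],[225,195,290,275]),white(C[1],[228,220,292,266])]
# dark-threshold variant for the side view, where background is bright
hd=(C[1]["pixels"].max(2)<75).astype(np.uint8); hd[:, :290]=0; hd[:200]=0; hd[248:,:]=0 ; hd[:,362:]=0
np.savez("lm.npz",l0=L[0],l1=L[1],w0=W[0],w1=W[1])
def res(v,Pfix,lm,useP):
    sh=v[:4].reshape(2,2); dil=v[4]; tin=np.r_[v[5:7],0,v[7]]; s,t=v[8:10]; P=Pfix+v[10:13]
    out=[]
    for c,l,w,d in zip(C,lm,W,sh):
        out+= [sup(proj(c,headpts(np.r_[P,s,t]))+d)-supm(l)-dil, (sup(proj(c,boxpts(TIN)(tin))+d)-supm(w))]
    return np.concatenate(out+[v[10:13]/useP*3, v[:4]/1.5*2, [dil/.5]])
for useP in (.0007,.0015,.003):
    v0=np.r_[np.zeros(5),.474,-.018,.32,-.85,.5,0,0,0]
    o=least_squares(res,v0,args=(np.array([.657,-.2243,.170]),L,useP),loss='soft_l1',x_scale=np.r_[[1]*5,.01,.01,.1,.1,.1,.01,.01,.01])
    v=o.x; print(useP,v.round(4),round(o.cost,2)); P=np.array([.657,-.2243,.17])+v[10:13]
    H=headR(v[8],v[9]); g=P+H@[0,0,.038]; q=np.r_[v[5:7],.055]-g; b=-H[:,0]; print("miss",((q-b*(q@b))*1000).round(1))
    d=q+H@[0,0,.038]; Lh=np.hypot(*d[:2]); print("want",np.arctan2(-d[1],-d[0]),np.arcsin(.038/np.hypot(Lh,d[2]))+np.arctan2(-d[2],Lh))
E
python3 m7.py
```

```text
0.0007 [-9.381e-01  1.234e-01 -1.447e-01 -2.453e-01  8.721e-01  4.742e-01
 -2.010e-02  3.216e-01 -8.399e-01  4.724e-01 -0.000e+00  1.000e-04
  0.000e+00] 26.38
miss [  4.9  -5.2 -14. ]
want -0.8405787703593072 0.5255113788629966
0.0015 [-8.462e-01  1.073e-01 -1.222e-01 -1.938e-01  8.710e-01  4.741e-01
 -1.980e-02  3.216e-01 -8.398e-01  4.724e-01 -0.000e+00  2.000e-04
  0.000e+00] 26.29
miss [  4.9  -5.2 -14. ]
want -0.8406255446788851 0.5255628767335623
0.003 [-5.551e-01  7.040e-02 -6.520e-02 -3.910e-02  8.677e-01  4.740e-01
 -1.920e-02  3.216e-01 -8.393e-01  4.717e-01 -1.000e-04  9.000e-04
  1.000e-04] 26.01
miss [  5.1  -5.1 -14.2]
want -0.8406693491225813 0.5255082858435285
```

```bash
cat > m8.py <<'E'
from h import *
c=vision.camera("side"); 
def edge(fn,w,yk):
    g=cv2.imread(fn).max(2).astype(np.float32); k=4
    G=cv2.resize(g,None,fx=k,fy=k,interpolation=cv2.INTER_CUBIC)
    l,t,r,b=w; m=(G<85); yy,xx=np.mgrid[0:G.shape[0],0:G.shape[1]]; X=(xx+.5)/k-.5; Y=(yy+.5)/k-.5
    m&=(X>l)&(X<r)&(Y>t)&(Y<b)&~((X>yk[0])&(Y>yk[1]))
    n,L,st,_=cv2.connectedComponentsWithStats(m.astype(np.uint8)); m=L==1+np.argmax(st[1:,4])
    print(st[1:,4].max()/16, X[m].min(),X[m].max(),Y[m].min(),Y[m].max())
    return sup(np.c_[X[m],Y[m]])
s0=edge("pics/side0.png",[300,205,372,262],(322,243)); s1=edge("pics/raw5side.png",[292,200,365,262],(321,243))
P=np.array([.657,-.2243,.17])
def hp(p,r,l,s,t):
    M=np.r_[circ(.045,.025),circ(-.03,.025),circ(-.078+l,.05-r)]; return (M+[0,0,.038])@headR(s,t).T+p
def f(v,S0,S1): 
    a=sup(proj(c,hp(P,v[4],0,S0,v[0]))+v[2:4])-s0; b=sup(proj(c,hp(P,v[4],0,S1,v[1]))+v[2:4])-s1
    return np.r_[a,b,v[2:4]/1.5*2]
for S0,S1 in((.046,-.839),(.02,-.85),(.046,-.825)):
    o=least_squares(f,[0,.5,0,0,0],args=(S0,S1),loss='soft_l1',x_scale=[.1,.1,1,1,.001]); print(S0,S1,o.x.round(4),np.sqrt((o.fun**2).mean()))
E
python3 m8.py
```

```text
1305.1875 308.875 366.375 214.625 256.375
1536.4375 301.125 364.875 211.375 250.875
0.046 -0.839 [-0.0776  0.3995  0.7681  1.1182  0.0023] 1.4704173009119774
0.02 -0.85 [-0.0627  0.4066  0.8487  1.1676  0.0021] 1.4561571746144735
0.046 -0.825 [-0.0759  0.3905  0.7938  1.0993  0.0024] 1.4329700139170634
```

```bash
python3 - <<'E'
from h import *
P=[.657,-.2243,.17]
rel(*gripPose(P,-.84,.475,.14))
E
```

```text
t 8.95 row [-0.0666, 0.8119, -0.2353, -0.1286, 0.2889, 0.5366] mm [ -33.3  406.  -117.6] deg [-11.6  26.   48.3]
```

```bash
python3 -m pendant '[0,0.2,-0.2353,-0.03,0.07,0.13,1, -0.03,0.4,-0.2353,-0.06,0.14,0.27,1, -0.0666,0.8119,-0.2353,-0.1286,0.2889,0.5366,1, -0.0666,0.8119,-0.2353,-0.1286,0.2889,0.5366,1, -0.0666,0.8119,-0.2353,-0.1286,0.2889,0.5366,1, -0.0666,0.8119,-0.2353,-0.1286,0.2889,0.5366,1, -0.0666,0.8119,-0.2353,-0.1286,0.2889,0.5366,1, -0.0666,0.8119,-0.2353,-0.1286,0.2889,0.5366,1, -0.0666,0.8119,-0.2353,-0.1286,0.2889,0.5366,1, -0.0666,0.8119,-0.2353,-0.1286,0.2889,0.5366,1, -0.0666,0.8119,-0.2353,-0.1286,0.2889,0.5366,1, -0.0666,0.8119,-0.2353,-0.1286,0.2889,0.5366,1]'
python3 - <<'E'
from h import *
P=[.657,-.2243,.17]
rel(*gripPose(P,-.84,.475,.14));rel(*gripPose(P,-.84,.475,0))
E
```

```text
time_s: 10.15
ee_pos: [0.6085, -0.1693, 0.3111]
eef_rot: [3.141, -0.475, -0.839]
force: [0.2, 0.9, 0.5]
grip_width: 0.0941
grip_force: 0.0
t 10.15 row [0.0013, 0.0013, 0.0001, -0.0001, 0.0002, 0.0005] mm [0.7 0.7 0. ] deg [-0.  0.  0.]
t 10.15 row [0.0014, 0.0014, 0.2801, -0.0001, 0.0002, 0.0005] mm [  0.7   0.7 140. ] deg [-0.  0.  0.]
```

```bash
python3 -m pendant '[0.0014,0.0014,0.1,0,0,0,1, 0.0014,0.0014,0.2,0,0,0,1, 0.0014,0.0014,0.24,0,0,0,1, 0.0014,0.0014,0.28,0,0,0,1, 0.0014,0.0014,0.28,0,0,0,1, 0.0014,0.0014,0.28,0,0,0,-0.1, 0.0014,0.0014,0.28,0,0,0,-0.1, 0.0014,0.0014,0.28,0,0,0,-0.1, 0.0014,0.0014,0.28,0,0,0,-0.1, 0.0014,0.0014,0.28,0,0,0,-0.1, 0.0014,0.0014,0.28,0,0,0,-0.1]' 50
python3 m3.py;  python3 arc.py '[.657,-.2243,.17]' -.84 .475 -.84 .555 2
```

```text
time_s: 11.25
ee_pos: [0.6516, -0.2184, 0.1878]
eef_rot: [-3.14, -0.476, -0.84]
force: [5.2, 10.0, 3.8]
grip_width: 0.0497
grip_force: 28.3
11.25 [ 0.65155248 -0.2183603   0.18782547] tool-axis force [ -1.81153007 -10.54292066  -5.18858855] moment [ 2.08081475 -0.59529218 -0.05838364] 0.04968352411082034
grasp pt [ 0.64572136 -0.21189553  0.20471348]
swivel -0.8402666182417149 tilt 0.4759812602615028
t 11.25 row [-0.0035, -0.0002, 0.0011, -0.0009, 0.0248, -0.0002] mm [-1.7 -0.1  0.6] deg [-0.1  2.2 -0. ]
t 11.25 row [-0.005, -0.0002, 0.0012, -0.0009, 0.0503, -0.0002] mm [-2.5 -0.1  0.6] deg [-0.1  4.5 -0. ]
```

```bash
python3 -m pendant '[0,-0.001,0,0,0,0,-0.1, -0.001,-0.002,0,0,0.015,0,-0.1, -0.002,-0.002,0.0003,0,0.03,0,-0.1, -0.0035,-0.002,0.0006,0,0.045,0,-0.1, -0.004,-0.002,0.0007,0,0.05,0,-0.1, -0.004,-0.002,0.0007,0,0.05,0,-0.1]'
python3 m3.py
```

```text
time_s: 11.85
ee_pos: [0.6509, -0.2171, 0.187]
eef_rot: [-3.141, -0.557, -0.84]
force: [-1.8, 0.9, 6.9]
grip_width: 0.0493
grip_force: 50.0
11.85 [ 0.65088876 -0.21712269  0.18704175] tool-axis force [ 2.09593944  0.76412047 -6.85409944] moment [-0.4454093   0.00374235 -0.03442307] 0.04926943679468516
grasp pt [ 0.64418638 -0.20965244  0.20317475]
swivel -0.839816008960285 tilt 0.5565077179256411
```

```bash
python3 -m pendant '[0,0,0,0,0,0,1, 0,0,0,0,0,0,1, 0,0,0,0,0,0,1, 0,0,0,0,0,0,1, 0,0,-0.04,0,0,0,1, 0,0,-0.1,0,0,0,1, 0,0,-0.2,0,0,0,1, 0,0,-0.28,0,0,0,1, 0,0,-0.28,0,0,0,1]'
python3 - <<'E'
from h import *
rel([.634,.236,.20],toolR(.02))
E
```

```text
time_s: 12.75
ee_pos: [0.602, -0.1609, 0.3111]
eef_rot: [-3.136, -0.56, -0.842]
force: [0.1, 0.3, 0.1]
grip_width: 0.0937
grip_force: 0.0
t 12.75 row [-0.5834, -0.5771, -0.1003, 0.1501, -0.3357, -0.5328] mm [-291.7 -288.6  -50.2] deg [ 13.5 -30.2 -47.9]
```

```bash
python3 -m pendant '[-0.5834,-0.5771,-0.1,0.1501,-0.3357,-0.5328,1, -0.5834,-0.5771,-0.1,0.1501,-0.3357,-0.5328,1, -0.5834,-0.5771,-0.1,0.1501,-0.3357,-0.5328,1, -0.5834,-0.5771,-0.1,0.1501,-0.3357,-0.5328,1, -0.5834,-0.5771,-0.1,0.1501,-0.3357,-0.5328,1, -0.5834,-0.5771,-0.1,0.1501,-0.3357,-0.5328,1, -0.5834,-0.5771,-0.1,0.1501,-0.3357,-0.5328,1, -0.5834,-0.5771,-0.1,0.1501,-0.3357,-0.5328,1, -0.5834,-0.5771,-0.1,0.1501,-0.3357,-0.5328,1, -0.5834,-0.5771,-0.1,0.1501,-0.3357,-0.5328,1, -0.5834,-0.5771,-0.1,0.1501,-0.3357,-0.5328,1, -0.5834,-0.5771,-0.1,0.1501,-0.3357,-0.5328,1]'
python3 m7.py; python3 m6.py
python3 - <<'E'
from h import *
C=[vision.camera(n) for n in("top","side")]
for n,c in zip("ts",C):
    cv2.imwrite(f"pics/raw6{n}.png",c["pixels"][:,:,::-1])
    for d in silhouettes("cover",c): print(n,round(d["score"],2),[int(v) for v in d["extent"]])
E
```

```text
time_s: 13.95
ee_pos: [0.6338, 0.2332, 0.195]
eef_rot: [-3.14, 0.007, 0.017]
force: [1.1, 0.4, 0.4]
grip_width: 0.0943
grip_force: 0.0
0.0007 [-0.9932 -0.0946  0.1042 -0.2205  0.4056  0.4736 -0.0201  0.3217 -0.8434
  0.5583  0.      0.     -0.    ] 27.58
miss [-4.4  3.1  8.4]
want -0.8388296911303249 0.5248176568961931
0.0015 [-9.142e-01 -8.510e-02  1.008e-01 -1.858e-01  4.043e-01  4.736e-01
 -1.990e-02  3.217e-01 -8.431e-01  5.578e-01  0.000e+00  2.000e-04
 -1.000e-04] 27.49
miss [-4.3  3.1  8.3]
want -0.8387802615519434 0.5245964594512956
0.003 [-6.226e-01 -5.930e-02  9.820e-02 -4.990e-02  3.996e-01  4.737e-01
 -1.930e-02  3.216e-01 -8.423e-01  5.564e-01  1.000e-04  9.000e-04
 -3.000e-04] 27.19
miss [-4.1  3.1  8.1]
want -0.8386686925960606 0.5240061943358506
[ 0.6561 -0.2196  0.1654 -0.8364  0.5386  0.0029  0.0058] 36.16
[ 0.657  -0.2235  0.169  -0.8663  0.5852  0.0033  0.003 ] 60.07
[ 0.6583 -0.2215  0.1656 -0.8314  0.5144  0.      0.    ] 107.62
t 0.73 [132, 139, 161, 196]
s 0.87 [288, 177, 327, 193]
```

```bash
python3 - <<'E'
from h import *
rel(*gripPose([.657,-.2243,.17],-.84,.555,.14))
E
```

```text
t 14.55 row [-0.0812, 0.7919, -0.2225, -0.1505, 0.3366, 0.5328] mm [ -40.6  395.9 -111.3] deg [-13.5  30.3  48. ]
```

```bash
python3 -m pendant '[0,0.2,-0.2225,-0.03,0.07,0.13,1, -0.03,0.4,-0.2225,-0.06,0.14,0.27,1, -0.0812,0.7919,-0.2225,-0.1505,0.3366,0.5328,1, -0.0812,0.7919,-0.2225,-0.1505,0.3366,0.5328,1, -0.0812,0.7919,-0.2225,-0.1505,0.3366,0.5328,1, -0.0812,0.7919,-0.2225,-0.1505,0.3366,0.5328,1, -0.0812,0.7919,-0.2225,-0.1505,0.3366,0.5328,1, -0.0812,0.7919,-0.2225,-0.1505,0.3366,0.5328,1, -0.0812,0.7919,-0.2225,-0.1505,0.3366,0.5328,1, -0.0812,0.7919,-0.2225,-0.1505,0.3366,0.5328,1, -0.0812,0.7919,-0.2225,-0.1505,0.3366,0.5328,1, -0.0812,0.7919,-0.2225,-0.1505,0.3366,0.5328,1]'
python3 - <<'E'
from h import *
rel([.6509,-.2171,.187],toolR(-.84,.555))
E
```

```text
time_s: 15.75
ee_pos: [0.6012, -0.1608, 0.3048]
eef_rot: [3.141, -0.555, -0.839]
force: [0.7, 0.3, -0.0]
grip_width: 0.0945
grip_force: 0.0
t 15.75 row [0.0035, 0.0013, 0.2794, -0.0003, 0.0002, 0.0006] mm [  1.7   0.6 139.7] deg [-0.   0.   0.1]
```

```bash
python3 -m pendant '[0.0025,0,0.1,0,0,0,1, 0.0025,0,0.2,0,0,0,1, 0.0025,0,0.24,0,0,0,1, 0.0025,0,0.28,0,0,0,1, 0.0025,0,0.28,0,0,0,1, 0.0025,0,0.28,0,0,0,-0.1, 0.0025,0,0.28,0,0,0,-0.1, 0.0025,0,0.28,0,0,0,-0.1, 0.0025,0,0.28,0,0,0,-0.1, 0.0025,0,0.28,0,0,0,-0.1, 0.0025,0,0.28,0,0,0,-0.1, 0.0025,0,0.28,0,0,0,-0.1]' 50
python3 m3.py
python3 -m pendant '[0.0005,0,0,0,-0.01,0,-0.1, 0.001,0,0,0,-0.021,0,-0.1, 0.001,0,0,0,-0.021,0,-0.1, 0.001,0,0,0,-0.021,0,-0.1]'
python3 m3.py
```

```text
time_s: 16.95
ee_pos: [0.6513, -0.2174, 0.1872]
eef_rot: [-3.141, -0.556, -0.84]
force: [0.2, 3.4, 2.1]
grip_width: 0.0491
grip_force: 50.0
16.95 [ 0.6512725  -0.2174139   0.18721446] tool-axis force [-0.90077708 -2.35650749 -3.08228916] moment [ 0.38547679 -0.33016031  0.05195071] 0.049060253510792996
grasp pt [ 0.64457267 -0.20996051  0.20335631]
swivel -0.8402387425517617 tilt 0.5556241711102079
time_s: 17.35
ee_pos: [0.6514, -0.2176, 0.1873]
eef_rot: [-3.141, -0.521, -0.84]
force: [-2.3, 7.3, 4.2]
grip_width: 0.0489
grip_force: 50.0
17.35 [ 0.65138146 -0.21762769  0.18726654] tool-axis force [-3.92533966 -3.18521129 -7.13219656] moment [ 0.4897747  -0.7457541  -0.00435904] 0.048940401764768646
grasp pt [ 0.64506246 -0.21059135  0.20374562]
swivel -0.8402310846210234 tilt 0.5210031762752164
```

```bash
python3 -m pendant '[0,0,0,0,0,0,1, 0,0,0,0,0,0,1, 0,0,0,0,0,0,1, 0,0,0,0,0,0,1, 0,0,-0.04,0,0,0,1, 0,0,-0.1,0,0,0,1, 0,0,-0.2,0,0,0,1, 0,0,-0.28,0,0,0,1, 0,0,-0.28,0,0,0,1]'
python3 - <<'E'
from h import *
rel([.634,.236,.20],toolR(.02))
E
```

```text
time_s: 18.25
ee_pos: [0.605, -0.165, 0.3147]
eef_rot: [-3.136, -0.529, -0.842]
force: [-0.1, -0.1, -0.6]
grip_width: 0.0942
grip_force: 0.0
t 18.25 row [-0.5988, -0.5778, -0.0809, 0.1415, -0.3171, -0.5345] mm [-299.4 -288.9  -40.4] deg [ 12.7 -28.5 -48.1]
```

```bash
python3 -m pendant '[-0.5988,-0.5778,-0.0809,0.1415,-0.3171,-0.5345,1, -0.5988,-0.5778,-0.0809,0.1415,-0.3171,-0.5345,1, -0.5988,-0.5778,-0.0809,0.1415,-0.3171,-0.5345,1, -0.5988,-0.5778,-0.0809,0.1415,-0.3171,-0.5345,1, -0.5988,-0.5778,-0.0809,0.1415,-0.3171,-0.5345,1, -0.5988,-0.5778,-0.0809,0.1415,-0.3171,-0.5345,1, -0.5988,-0.5778,-0.0809,0.1415,-0.3171,-0.5345,1, -0.5988,-0.5778,-0.0809,0.1415,-0.3171,-0.5345,1, -0.5988,-0.5778,-0.0809,0.1415,-0.3171,-0.5345,1, -0.5988,-0.5778,-0.0809,0.1415,-0.3171,-0.5345,1, -0.5988,-0.5778,-0.0809,0.1415,-0.3171,-0.5345,1, -0.5988,-0.5778,-0.0809,0.1415,-0.3171,-0.5345,1]'
python3 m7.py; python3 m6.py
cat > pk.py <<'E'
from h import *
# robot-frame y of things measured ~2 mm lower than vision at the lamp; grasp across y is self-centring
rel([.634,.2362,.023-.019+.004],toolR(.019)); rel([.634,.2362,.12],toolR(.019))
E
python3 pk.py
```

```text
time_s: 19.45
ee_pos: [0.6336, 0.2335, 0.1949]
eef_rot: [-3.14, 0.008, 0.017]
force: [0.1, -0.2, 0.4]
grip_width: 0.0938
grip_force: 0.0
0.0007 [-1.1945e+00  2.4500e-01 -2.8110e-01 -2.0200e-01  4.4320e-01  4.7450e-01
 -2.0500e-02  3.2170e-01 -8.4240e-01  5.1990e-01 -0.0000e+00  0.0000e+00
 -1.0000e-04] 35.12
miss [ 0.2 -1.  -1.6]
want -0.8404364215200025 0.526130376173995
0.0015 [-1.1197e+00  1.9900e-01 -2.4360e-01 -1.9710e-01  4.3910e-01  4.7440e-01
 -2.0300e-02  3.2170e-01 -8.4200e-01  5.1840e-01 -1.0000e-04  2.0000e-04
 -4.0000e-04] 34.83
miss [ 0.3 -1.1 -1.8]
want -0.8401804727093245 0.5253445114264987
0.003 [-7.603e-01  1.068e-01 -1.497e-01 -7.280e-02  4.290e-01  4.742e-01
 -1.960e-02  3.217e-01 -8.408e-01  5.151e-01 -2.000e-04  1.100e-03
 -9.000e-04] 34.11
miss [ 0.6 -1.1 -2.2]
want -0.8397472762725197 0.5238153423686509
[ 0.6559 -0.2207  0.1668 -0.8558  0.525   0.0017  0.006 ] 21.35
[ 0.657  -0.2235  0.169  -0.8712  0.5428  0.0019  0.0031] 31.17
[ 0.6581 -0.2229  0.167  -0.857   0.506   0.      0.    ] 63.61
t 19.85 row [0.0046, -0.002, 0.3727, -0.0012, 0.0053, -0.0003] mm [  2.3  -1.  186.3] deg [-0.1  0.5 -0. ]
t 19.85 row [0.0028, -0.0024, 0.1487, -0.0012, 0.0053, -0.0003] mm [ 1.4 -1.2 74.3] deg [-0.1  0.5 -0. ]
```

```bash
python3 -m pendant '[0.003,-0.0024,0.08,-0.001,0.005,0,1, 0.0035,-0.0024,0.16,-0.001,0.005,0,1, 0.004,-0.0024,0.24,-0.001,0.005,0,1, 0.0045,-0.002,0.3,-0.001,0.005,0,1, 0.0045,-0.002,0.34,-0.001,0.005,0,1, 0.0046,-0.002,0.36,-0.001,0.005,0,1, 0.0046,-0.002,0.378,-0.001,0.005,0,1, 0.0046,-0.002,0.378,-0.001,0.005,0,1]'
python3 m3.py
```

```text
time_s: 20.65
ee_pos: [0.6337, 0.2364, 0.0048]
eef_rot: [-3.141, 0.001, 0.019]
force: [-1.1, 0.7, -0.5]
grip_width: 0.0943
grip_force: 0.0
20.65 [0.63372029 0.23641893 0.00476809] tool-axis force [-1.07104716 -0.74632046  0.50575741] moment [ 0.01089542 -0.06328948 -0.00164891] 0.09427715021457604
grasp pt [0.63374336 0.23641758 0.02376808]
swivel 0.01879473230775175 tilt -0.001212549153996934
```

Close, then lift gently.

```bash
python3 -m pendant '[0,0,0,0,0,0,0.2, 0,0,0,0,0,0,0.2, 0,0,0,0,0,0,0.2, 0,0,0,0,0,0,0.2, 0,0,0,0,0,0,0.2, 0,0,0,0,0,0,0.2, 0,0,-0.01,0,0,0,0.2, 0,0,-0.03,0,0,0,0.2, 0,0,-0.06,0,0,0,0.2, 0,0,-0.1,0,0,0,0.2, 0,0,-0.14,0,0,0,0.2, 0,0,-0.18,0,0,0,0.2]' 35
python3 m3.py
```

```text
time_s: 21.85
ee_pos: [0.634, 0.2365, 0.0973]
eef_rot: [-3.141, -0.0, 0.019]
force: [1.1, 0.0, -3.2]
grip_width: 0.0638
grip_force: 35.0
21.85 [0.63399259 0.23651344 0.0972633 ] tool-axis force [ 1.142507   -0.01285384  3.17341277] moment [ 0.00514621 -0.00479987 -0.02458756] 0.06376888249705194
grasp pt [0.63398904 0.23650248 0.1162633 ]
swivel 0.018781476080666163 tilt 0.00019757619999483106
```

```bash
python3 - <<'E'
from h import *
for k in (.5,1): rel(np.array([.634,.2365,.13])*(1-k)+k*np.array([.474,-.0192,.13]),toolR(.019+.3027*k))
E
```

```text
t 21.85 row [-0.1647, 0.2526, -0.0657, -0.0004, -0.0002, -0.0965] mm [-82.4 126.3 -32.8] deg [-0.  -0.  -8.7]
t 21.85 row [-0.3295, 0.5053, -0.0658, -0.0003, -0.0002, -0.1928] mm [-164.8  252.6  -32.9] deg [ -0.   -0.  -17.4]
```

```bash
python3 -m pendant '[-0.01,0.015,-0.04,0,0,-0.006,0.2, -0.03,0.05,-0.066,0,0,-0.02,0.2, -0.06,0.09,-0.066,0,0,-0.035,0.2, -0.095,0.145,-0.066,0,0,-0.055,0.2, -0.13,0.2,-0.066,0,0,-0.075,0.2, -0.165,0.255,-0.066,0,0,-0.097,0.2, -0.2,0.31,-0.066,0,0,-0.12,0.2, -0.24,0.365,-0.066,0,0,-0.14,0.2, -0.275,0.42,-0.066,0,0,-0.16,0.2, -0.305,0.465,-0.066,0,0,-0.18,0.2, -0.322,0.495,-0.066,0,0,-0.19,0.2, -0.3295,0.5053,-0.0658,0,0,-0.1928,0.2]'
cat > m9.py <<'E'
from h import *
C=[vision.camera(n) for n in("top","side")]
o=status.get_obs(); print(o["time_s"],o["ee_pos"],o["eef_rot"])
x,y,z=o["ee_pos"]; yaw=o["eef_rot"][2]
for t in("cover","tray","tin"):
    for n,c in zip("ts",C):
        for d in silhouettes(t,c)[:5]:
            ys,xs=np.nonzero(d["region"]); print(t,n,round(d["score"],2),[int(v) for v in d["extent"]],d["region"].sum(),c["pixels"][d["region"]].mean(0).astype(int))
for n,c in zip("ts",C):
    print(n,"expect cover",proj(c,[[x,y,z-.0048+.03]]).round(1),"tin",proj(c,[[.474,-.0192,.03]]).round(1))
    u,v=proj(c,[[.474,-.0192,.08]])[0].astype(int); i=c["pixels"][v-75:v+75,u-80:u+80,::-1]; cv2.imwrite(f"pics/m9{n}.png",cv2.resize(i,(400,375),interpolation=cv2.INTER_CUBIC)); print("crop origin",u-80,v-75)
cv2.imwrite("pics/m9.png",np.hstack([cv2.imread("pics/m9t.png"),cv2.imread("pics/m9s.png")]))
E
python3 m9.py
```

```text
time_s: 23.05
ee_pos: [0.4737, -0.0203, 0.1293]
eef_rot: [3.141, -0.001, 0.321]
force: [0.9, 1.1, -4.0]
grip_width: 0.0638
grip_force: 35.0
23.15 [ 0.47404702 -0.01948498  0.1289414 ] [-3.14153541e+00 -5.47082341e-04  3.20464791e-01]
cover t 0.65 [243, 248, 267, 262] 269 [228 229 217]
cover s 0.95 [233, 195, 284, 217] 653 [202 194 178]
tray t 0.16 [303, 116, 375, 187] 2231 [47 46 46]
tray s 0.71 [233, 207, 287, 223] 308 [164 162 154]
tin t 0.96 [395, 151, 460, 186] 1804 [ 80 126 103]
tin t 0.84 [184, 113, 228, 171] 1597 [125  81 101]
tin t 0.75 [173, 214, 200, 268] 1081 [118  77  94]
tin t 0.73 [356, 236, 404, 290] 1509 [179 174 160]
tin t 0.59 [287, 264, 344, 330] 1764 [ 99 140 114]
tin s 0.92 [233, 223, 283, 264] 1344 [182 174 159]
tin s 0.75 [310, 192, 357, 224] 917 [110  57 124]
tin s 0.74 [331, 321, 358, 387] 1765 [ 83 153 133]
tin s 0.66 [184, 258, 240, 298] 1472 [ 44 142 132]
tin s 0.57 [232, 210, 278, 225] 189 [128  81 128]
t expect cover [[253.2 232.3]] tin [[256.2 235.7]]
crop origin 175 159
s expect cover [[259.8 205.5]] tin [[261.5 241.4]]
crop origin 180 152
```

View pics/m9.png

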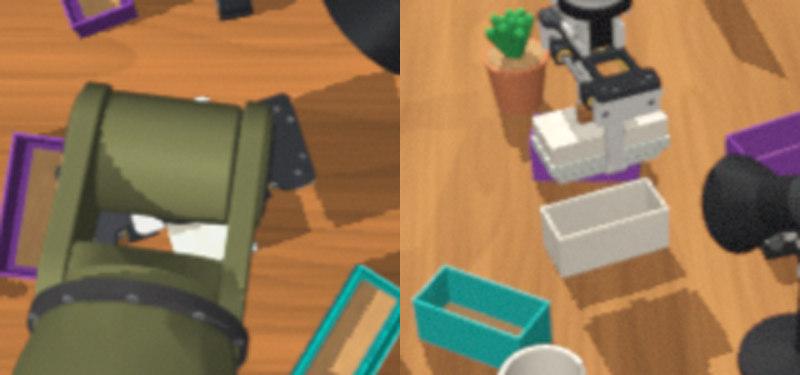

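```bash
cat > m10.py <<'E'
from h import *
S=vision.camera("side"); o=status.get_obs(); tz=o["ee_pos"][2]-.0048; yaw=o["eef_rot"][2]
W=white(S,[228,222,292,268])
for yw in(None,.3217):
    fx=(2,) if yw is None else (2,3)
    p,e=fit(boxpts(TIN),[(S,supm(W))],[.474,-.019,0,.3217],fx); print("tin",p.round(4),round(e,2))
m=silhouettes("cover",S)[0]["region"]|silhouettes("tray",S)[0]["region"]
w=white(S,[225,185,295,228]); ys,xs=np.nonzero(w); print("white ext",xs.min(),xs.max(),ys.min(),ys.max(),"net",[int(v) for v in (np.nonzero(m)[1].min(),np.nonzero(m)[1].max(),np.nonzero(m)[0].min(),np.nonzero(m)[0].max())])
M=np.r_[box(.113,.045,0,.008),box(.119,.051,.008,.016),box(.132,.064,.016,.03),box(.128,.06,.03,.054)]
sel=(D[:,1]>-.5)
for mm in (m,):
  s=supm(mm)
  for free in ((0,1),(0,)):
    def f(q):
        p=np.r_[o["ee_pos"][:2],tz]; p=p.copy(); 
        d=np.zeros(2); d[:len(q)]=q; p[:2]+=rz(yaw)[:2,:2]@d
        return (sup(proj(S,M@rz(yaw).T+p))-s)[sel]
    r=least_squares(f,np.zeros(len(free)),loss='soft_l1',x_scale=.01); print("tray offset from TCP along its x[,y] mm",(r.x*1000).round(2),np.sqrt((f(r.x)**2).mean()), "xy",o["ee_pos"][:2]+(rz(yaw)[:2,:2]@np.r_[r.x,0][:2]))
E
python3 m10.py
```

```text
tin [ 0.4745 -0.019   0.      0.3232] 0.33
tin [ 0.4745 -0.019   0.      0.3217] 0.33
white ext 233 287 187 224 net [233, 287, 194, 223]
tray offset from TCP along its x[,y] mm [0.88 2.96] 0.6048098330548864 xy [ 0.47401204 -0.01572164]
tray offset from TCP along its x[,y] mm [0.04] 0.7456201235575766 xy [ 0.47414909 -0.01880136]
```

```bash
python3 -m pendant '[0,0,0.03,0,0,-0.0007,0.2, 0,0,0.07,0,0,-0.0007,0.2, 0,0,0.11,0,0,-0.0007,0.2, 0,0,0.13,0,0,-0.0007,0.2, 0,0,0.14,0,0,-0.0007,0.2, 0,0,0.147,0,0,-0.0007,0.2, 0,0,0.152,0,0,-0.0007,0.2, 0,0,0.152,0,0,-0.0007,0.2]'
python3 m3.py
python3 - <<'E'
from h import *
S=vision.camera("side"); cv2.imwrite("pics/m11.png",cv2.resize(S["pixels"][175:285,200:320,::-1],(600,550),interpolation=cv2.INTER_CUBIC))
E
```

```text
time_s: 24.4
ee_pos: [0.4741, -0.0193, 0.0524]
eef_rot: [-3.141, 0.0, 0.323]
force: [0.1, -0.8, -2.2]
grip_width: 0.0638
grip_force: 35.0
24.4 [ 0.47406984 -0.01927588  0.05236267] tool-axis force [-0.1218464   0.80853553  2.23670377] moment [ 0.01766012 -0.00663092  0.0324288 ] 0.0637881484527205
grasp pt [ 0.47407369 -0.01928002  0.07136267]
swivel 0.3226568845047164 tilt -0.00012271377502170996
```

View pics/m11.png

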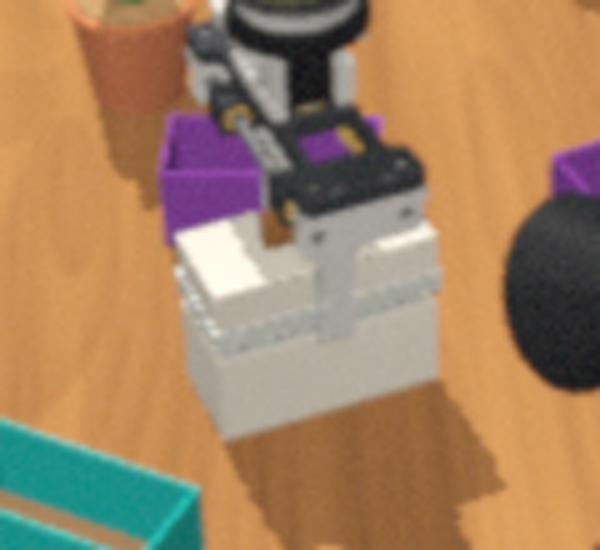

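The plug is in the tin, with the band overhanging evenly on both sides, and there is no contact force. I'll keep lowering.

```bash
python3 -m pendant '[0,0,0.003,0,0,-0.0,0.2, 0,0,0.006,0,0,0,0.2, 0,0,0.009,0,0,0,0.2, 0,0,0.009,0,0,0,0.2]'
python3 m3.py
```

```text
time_s: 24.85
ee_pos: [0.4738, -0.0192, 0.0474]
eef_rot: [-3.141, 0.001, 0.323]
force: [0.7, 0.5, -3.5]
grip_width: 0.0638
grip_force: 35.0
24.85 [ 0.47379654 -0.01924224  0.04741617] tool-axis force [ 0.82443108 -0.27096793  3.53195458] moment [-0.02179367  0.01234756  0.03143042] 0.06381261400834046
grasp pt [ 0.47381434 -0.01924805  0.06641616]
swivel 0.3226531739009226 tilt -0.0007914516470226561
```

```bash
python3 -m pendant '[0,0,0.003,0,0,-0.0,0.2, 0,0,0.006,0,0,0,0.2, 0,0,0.008,0,0,0,0.2, 0,0,0.0085,0,0,0,0.2, 0,0,0.0085,0,0,0,0.2]'
python3 m3.py
```

```text
time_s: 25.35
ee_pos: [0.474, -0.0192, 0.0446]
eef_rot: [-3.141, 0.0, 0.323]
force: [-9.1, 0.7, 19.5]
grip_width: 0.0636
grip_force: 35.0
25.35 [ 0.47401568 -0.01924512  0.04455883] tool-axis force [ -8.41020645  -3.58001877 -19.46022155] moment [ 0.67881795 -1.60664519  0.05294769] 0.06360702732399187
grasp pt [ 0.47402087 -0.01924819  0.06355883]
swivel 0.3227872484862396 tilt -0.00020734867462857132
```

```bash
python3 -m pendant '[0,0,-0.002,0,0,0,0.2, 0,0,-0.003,0,0,0,0.2, 0,0,-0.003,0,0,0,0.2]'
python3 m3.py
python3 -m pendant '[0,0,0,0,0,0,0.8, 0,0,0,0,0,0,0.8, 0,0,0,0,0,0,0.8, 0,0,0,0,0,0,0.8]'
python3 m3.py
python3 - <<'E'
from h import *
S=vision.camera("side"); cv2.imwrite("pics/m12.png",cv2.resize(S["pixels"][175:285,200:320,::-1],(600,550),interpolation=cv2.INTER_CUBIC))
E
```

```text
time_s: 25.65
ee_pos: [0.4739, -0.0192, 0.0447]
eef_rot: [-3.141, 0.001, 0.323]
force: [0.8, 0.2, -3.0]
grip_width: 0.0634
grip_force: 35.0
25.65 [ 0.4738748  -0.01923851  0.04473772] tool-axis force [0.82072457 0.10693075 3.02964142] moment [-0.05135046 -0.00630239 -0.00463241] 0.06342122026558315
grasp pt [ 0.47388879 -0.01924397  0.06373772]
swivel 0.3226927058745046 tilt -0.0006073799443240269
time_s: 26.05
ee_pos: [0.474, -0.0193, 0.0449]
eef_rot: [-3.141, 0.0, 0.323]
force: [0.4, -0.0, 0.1]
grip_width: 0.0842
grip_force: 0.0
26.05 [ 0.47396178 -0.01926062  0.04489868] tool-axis force [ 0.3334382   0.14160534 -0.12691845] moment [ 0.0157434  -0.00542949 -0.01961478] 0.08416803614029625
grasp pt [ 0.47397155 -0.01926569  0.06389868]
swivel 0.32268541306463355 tilt -0.00040301901510475524
```

View pics/m12.png

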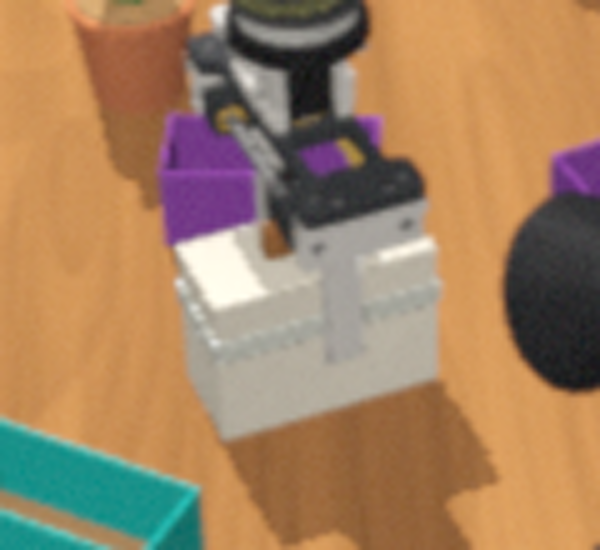

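```bash
python3 -m pendant '[0,0,-0.01,0,0,0,0.8, 0,0,-0.03,0,0,0,0.8, 0,0,-0.06,0,0,0,0.8, 0,0,-0.09,0,0,0,0.8, 0,0,-0.101,0,0,0,0.8, 0,0,-0.101,0,0,0,0.8, 0,0,-0.101,0,0,0,0.8]'
python3 m3.py
python3 - <<'E'
from h import *
S=vision.camera("side"); o=status.get_obs()
w=white(S,[225,175,295,270]); s=supm(w); M=np.r_[box(.123,.055,0,.001)*1.04]
full=np.r_[TIN]; 
M=lambda h: np.r_[TIN, box(.132,.064,.016+h,.03+h), box(.128,.06,.03+h,.054+h)]
f=lambda v: sup(proj(S,M(v[3])@rz(v[2]).T+[v[0],v[1],0]))-s
r=least_squares(f,[.474,-.019,.3227,.039],x_scale=[.01,.01,.1,.01],loss='soft_l1'); print(r.x.round(4),np.sqrt((f(r.x)**2).mean()))
E
```

```text
time_s: 26.8
ee_pos: [0.4737, -0.0192, 0.0951]
eef_rot: [-3.141, 0.001, 0.323]
force: [-0.4, -0.5, -1.0]
grip_width: 0.0842
grip_force: 0.0
26.8 [ 0.47374474 -0.01923081  0.09508257] tool-axis force [-0.53264973  0.38212529  1.02465222] moment [-0.00773693 -0.08151386  0.04649757] 0.08422014176194423
grasp pt [ 0.47376238 -0.01923634  0.11408256]
swivel 0.3227207640759051 tilt -0.000788306763787494
[ 0.4797 -0.0223  0.5524  0.0848] 2.2839637802315575
```

```bash
python3 -m pendant '[0,0,0,0,0,0,0, 0,0,0,0,0,0,-0.3, 0,0,0,0,0,0,-0.5, 0,0,0,0,0,0,-0.7, 0,0,0,0,0,0,-0.9, 0,0,0,0,0,0,-1, 0,0,0,0,0,0,-1, 0,0,0,0,0,0,-1, 0,0,0,0,0,0,-1, 0,0,0,0,0,0,-1]' 20
python3 m3.py
```

```text
time_s: 27.85
ee_pos: [0.4739, -0.0193, 0.0954]
eef_rot: [-3.141, 0.001, 0.323]
force: [-0.4, 0.2, -0.4]
grip_width: 0.0118
grip_force: 20.0
27.85 [ 0.47393367 -0.01925039  0.0953827 ] tool-axis force [-0.26994156 -0.34721474  0.42215993] moment [0.05838848 0.05819772 0.0275192 ] 0.011805274233554286
grasp pt [ 0.47394534 -0.01925527  0.1143827 ]
swivel 0.32272061773301747 tilt -0.0005009958986306185
```

```bash
python3 -m pendant '[0,0,-0.004,0,0,0,-1, 0,0,-0.01,0,0,0,-1, 0,0,-0.02,0,0,0,-1, 0,0,-0.035,0,0,0,-1, 0,0,-0.06,0,0,0,-1, 0,0,-0.09,0,0,0,-1, 0,0,-0.12,0,0,0,-1, 0,0,-0.15,0,0,0,-1, 0,0,-0.18,0,0,0,-1, 0,0,-0.195,0,0,0,-1, 0,0,-0.2,0,0,0,-1, 0,0,-0.2,0,0,0,-1]' 30
python3 m3.py
python3 - <<'E'
from h import *
S=vision.camera("side"); cv2.imwrite("pics/m13.png",cv2.resize(S["pixels"][150:290,200:380,::-1],(774,600),interpolation=cv2.INTER_CUBIC))
E
```

```text
time_s: 29.05
ee_pos: [0.4739, -0.0193, 0.1955]
eef_rot: [-3.141, 0.0, 0.323]
force: [-0.3, 0.3, -1.4]
grip_width: 0.0118
grip_force: 30.0
29.05 [ 0.47394835 -0.01928185  0.19548123] tool-axis force [-0.18891065 -0.4179938   1.41247662] moment [-0.01929518 -0.00236389  0.02398218] 0.011759693223545385
grasp pt [ 0.47395644 -0.01928655  0.21448122]
swivel 0.3227047883488006 tilt -0.00032540464630681504
```

View pics/m13.png

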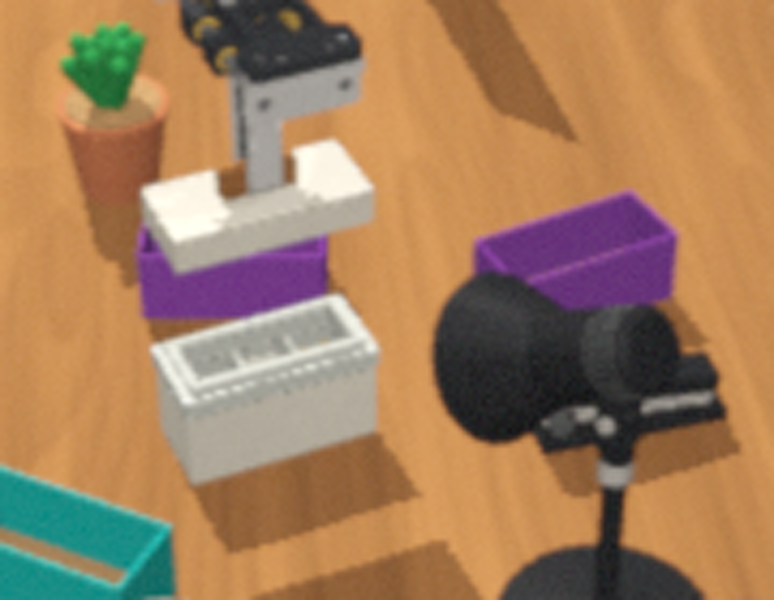

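The cover is held level over the tray at (258,180). The tray sits in the white tin at (265,380) with its band on the rim. One numeric check of the seating before handing in.

```bash
python3 - <<'E'
from h import *
S=vision.camera("side")
w=white(S,[228,218,292,268]); s=supm(w)
M=lambda h: np.r_[TIN, box(.132,.064,.016+h,.03+h), box(.119,.051,.03+h,.035+h)]
f=lambda v: sup(proj(S,M(v[3])@rz(v[2]).T+[v[0],v[1],0]))-s
r=least_squares(f,[.474,-.019,.3227,.039],x_scale=[.01,.01,.1,.01],loss='soft_l1'); print(r.x.round(4),np.sqrt((f(r.x)**2).mean()))
E
```

```text
[ 0.4738 -0.0196  0.324   0.0401] 0.30992775612332757
```

```bash
python3 -c "
from station import order; print(order.hand_in())"
```

```text
the job is handed in; nothing more can be done
None
```

I handed the job in at about 29 s: by the camera fits the lamp's beam points within about 3 mm of the tin's middle, the tray is in the tin with its band on the rim (height read about 1 mm over nominal, within camera error), and the cover is held level about 10 cm above it; the mug, plant and stapler were never approached, though I took no final check of their positions.

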